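Flip the mirrored set square in the classroom rack

TASK

Two wooden set squares stand on their long legs in the slotted rack on the desk, one the mirror image of the other. Each should stand with its square corner at the rack's tall end board and its thin point at the low end: lift out the one that is the wrong way round, flip it so that it matches, and set it back upright, fully down in its own groove, and let go. Leave the one that is already right standing where it is.

Things in the scene. Friction and masses are not known exactly. Their poses are not given: they have to be found in the camera images.
- square1_grip (a point): wooden set square, a right-triangle frame 12 mm thick, 90 g, standing on its 180 mm leg in a groove; a 104 mm leg rises at the square corner. Point: place to grip, mid-thickness in the sloping bar (wood 48 to 78 mm above the underside there), 60 mm above the underside, 45 mm from the square corner's upright edge, 135 mm from the thin point. x across the thickness, y along the long leg to the square corner, z up
- square2_grip (a point): wooden set square, a right-triangle frame 12 mm thick, 90 g, standing on its 180 mm leg in a groove; a 104 mm leg rises at the square corner. Point: place to grip, mid-thickness in the sloping bar (wood 48 to 78 mm above the underside there), 60 mm above the underside, 45 mm from the square corner's upright edge, 135 mm from the thin point. x across the thickness, y along the long leg to the square corner, z up
- rack: plywood rack fixed to the desk, 180 mm (x) by 210 mm (y) without its end boards; origin: centre of its underside, on the desk; z up. Two grooves along y at x = -50 and +50 mm, 15 mm wide, floor 10 mm above the desk, walls upright to 26 mm, then opening at 45 degrees to 35 mm wide at the rails' top, 36 mm up. 210 mm between the end boards. The rack's x is turned 0.8 to 1.3 rad anticlockwise from the robot's x
- stop: the rack's tall end board, plywood, 180 mm wide (x, across both grooves), 18 mm thick (y), 72 mm high; origin: centre of its underside, on the desk, 114 mm from the rack's origin at either the + or the - y end. The other end has a lip of the same width and thickness, only 36 mm high. Axes parallel to the rack's
Things that resemble listed ones, but are neither listed nor needed, are in the scene too. Leave any pink look-alike of the part that bears square2_grip alone.

How it is judged:
At the end, for the whole second after the job is handed in: Both set squares stand in the grooves, square corner at the tall board (gripping point within 95 mm of the board along the groove), within 20 mm and 10 degrees of the groove's line, upright within 12 degrees, fully down (within 7 mm), released and at rest (y of square1_grip in the frame of stop between -0.095 and 0.095 m and (x of square1_grip in the frame of rack between -0.07 and -0.03 m or x of square1_grip in the frame of rack between 0.03 and 0.07 m) and height (world z) of square1_grip between 0.062 and 0.077 m and angle between each of square1_grip, square2_grip's own z axis and vertical below 0.22 rad and angle between the y axis of each of square1_grip, square2_grip and the y axis of rack, either way round below 0.17 rad and contact force between each of square1, square2 and the fingers below 0.1 N and linear speed of each of square1, square2 below 0.02 m/s and y of square2_grip in the frame of stop between -0.095 and 0.095 m and (x of square2_grip in the frame of rack between -0.07 and -0.03 m or x of square2_grip in the frame of rack between 0.03 and 0.07 m) and height (world z) of square2_grip between 0.062 and 0.077 m); the robot touches nothing.
It fails at once if both set squares were moved (each by more than 35 mm): the one that is already right is to be left standing (distance of each of square1_grip, square2_grip from where it was at the start of the episode above 0.035 m).
It also fails if it takes over 45 s, if anything falls off the work surface, if the arm or the gripper's body presses on something with over 40 N, if the wrist force passes 120 N, or if a joint passes its speed limit or range.

ROBOT

A 7-joint arm with a two-finger parallel gripper is mounted at the origin on the work surface. World frame = base frame: x ahead of the robot, y to its left, z up, the work surface at z = 0. Lengths are in m, angles in rad, forces in N, time in s.
With the tool pointing down it reaches from about 0.425 to 0.925 m from the base axis. Payload 6.8 kg.
Tool frame: the origin (TCP) lies between the finger pads; the fingertips stand 17 mm ahead of it and the grasp point (between the pads) lies 2 mm behind it; x points along the fingers, y is the direction in which the jaws open and shut, and the axes are right-handed (so a half turn about x gives the same grasp; the last joint's range is limited). The gripper opens to 85 mm and grips with 20 to 120 N. Pads are 22 mm wide; open, the fingers measure 114 mm over their backs; the gripper's body (76 mm by 85 mm) begins 54 mm behind the grasp point. The pads swing forward as they close: fully open they stand 13 mm farther back than shut.
Start: joints at [1.24, 0.477, 0.022, 1.555, -0.011, 1.109, -0.083], TCP at [0.149, -0.658, 0.248] pointing down, gripper open.
Joint ranges: [-2.96, 2.96], [-0.34, 2.1], [-1.41, 1.46], [0.24, 2.44], [-1.37, 4.51], [0.17, 1.92], [-2.96, 2.96]. Speed limits (rad/s): [2.39, 2.39, 3.14, 3.14, 3.14, 3.14, 3.14].

INTERFACE

Orientations are given as a rotation vector (axis times angle).
In Python, from bench import r gives the robot as it stands. The module is installed in compiled form; this text tells all that it offers.
- The arm moves only by the tool apply_moves, never from a script. Its argument "increments" is text: rows parted by semicolons, each of 7 numbers parted by spaces: the finger opening in mm, from 0 to 85.4, then the shift along the tool's x, y, z normalised to -1 to 1, where 1 is 100 cm, then the turn, a rotation vector about the tool's x, y, z normalised to -1 to 1, where 1 is 0.12 rad. In form: gripper x y z wx wy wz; .... A call has exactly 8 rows; each row shifts and turns the commanded pose from where the row before left it, along the tool's axes as they then stand; what a row does not reach is not made up. A row lasts 1/10 s, in which the tool goes at most 50 mm and 8.59 degrees, less where a joint would pass 70% of its speed; a pose out of reach is approached as far as the arm can. A call with a number of a shift or a turn outside -1 to 1 is refused whole. A call with a gripper value outside its range is refused whole. The fingers move at their own pace and stop on an object; "squeeze" is the grip in N (left out, the last holds). Time passes only in rows, so rows that do not move let the fingers close, or fill a call up. It gives the time, the measured TCP pose, the force and the opening at its end, in the units of the state.
- r.get_obs(): the state, without advancing time (a new reading comes with each control period).
- r.grab_frame(name): name is "scene" or "top"; returns a dict with "color" (480x640x3 uint8, blue, green, red), "fx", "fy", "cx", "cy" (pixels), "k1" (the pictures are not rectified: a ray, as slopes to the right and down, at radius r is drawn at 1 + k1 r^2 times it, then the intrinsics apply), "origin" and "orientation" of the camera in the world. Camera axes: x right, y up, looking along -z (the intrinsics and any distortion apply to the point x, -y, -z); pixel columns grow to the right and rows downward; lengths in m; the calibration is good to about 2 mm. A picture is of the moment at which its call begins. There is no depth.
- r.hand_in(): hands the job in, once; it reports no verdict.
The state is a dict: "clock": time; "joints": joint angles; "qvel": joint speeds; "tau": joint torques, N m; "tcp_pos": TCP position; "orientation": TCP orientation; "contact_force": force on the tool from outside, world axes, zero at the start; "moment": the same for the moment, N m; "grip_width": finger opening in m.
Only numpy, scipy, OpenCV 4.12 (cv2) and the standard library are available. Lean on these libraries where they do the work, as an engineer would, in place of code of your own. Each camera call takes 0.05 s, during which the arm holds its last target. There are 200 camera calls.

## Working session

There is one attempt and no reset: what is moved stays moved. The work goes in short steps, Python scripts to look and compute and a tool call to move; the robot and the scene stay as the last step left them, time stands still between calls to the robot, and variables do not carry over. Pictures are saved under pics/ and viewed, about 8 in all and at most 12, crops included, and the job is handed in when it is done.

Besides the shell and the picture viewer there is one more tool, called as name(argument=value, ...), one argument or row to a line, values as JSON. apply_moves: Moves the arm, as the interface text tells. Scaled input: -1 to 1 covers 100 cm each way for a shift and 0.12 rad each way for a turn. Its arguments: {"type":"object","properties":{"increments":{"type":"string"},"squeeze":{"type":"number"}},"required":["increments"]}

```bash
mkdir -p pics; cat > h.py <<'E'
import numpy as np, cv2
from scipy.spatial.transform import Rotation as R
from bench import r
def snap(n,fn=None):
    f=r.grab_frame(n)
    if fn: cv2.imwrite('pics/'+fn,f['color'])
    return f
def cam(f):
    o=np.array(f['orientation'],float)
    M=R.from_rotvec(o).as_matrix() if o.size==3 else o
    return np.array(f['origin'],float),M
def proj(f,P):
    o,M=cam(f); c=(np.atleast_2d(P)-o)@M
    a=c[:,0]/-c[:,2]; b=-c[:,1]/-c[:,2]
    k=1+f['k1']*(a*a+b*b)
    return np.c_[f['fx']*a*k+f['cx'],f['fy']*b*k+f['cy']]
def ray(f,uv):
    uv=np.atleast_2d(np.array(uv,float)); o,M=cam(f)
    d=np.c_[(uv[:,0]-f['cx'])/f['fx'],(uv[:,1]-f['cy'])/f['fy']]; s=d.copy()
    for _ in range(30): s=d/(1+f['k1']*(s**2).sum(1))[:,None]
    return o,np.c_[s[:,0],-s[:,1],-np.ones(len(s))]@M.T
def atz(f,uv,z):
    o,d=ray(f,uv); return o+d*((z-o[2])/d[:,2])[:,None]
E
python3 - <<'E'
from h import *
for n in ('scene','top'):
    f=snap(n,n+'0.png'); print({k:v for k,v in f.items() if k!='color'})
print(r.get_obs())
E
```

```text
{'fx': 509.86515842530287, 'fy': 509.86515842530287, 'cx': 324.35569812793324, 'cy': 243.6037167833252, 'k1': -0.14718695877714624, 'origin': array([ 1.04565215, -0.02614626,  0.59714666]), 'orientation': array([0.64086156, 0.56324976, 1.4128682 ])}
{'fx': 452.994744196416, 'fy': 452.994744196416, 'cx': 312.1669425732928, 'cy': 241.46793518381543, 'k1': 0.026297220875062793, 'origin': array([0.44839852, 0.03205509, 0.73077822]), 'orientation': array([ 0.13929023, -0.11632705, -1.57371503])}
{'clock': 0.1, 'joints': array([ 1.23989422,  0.47771205,  0.02236766,  1.55631598, -0.01149247,
        1.10930934, -0.08308233]), 'qvel': array([ 0.00147194, -0.00116325,  0.00021124, -0.00218503,  0.00013271,
       -0.00120907,  0.00079115]), 'tau': array([ 4.75604684e-03, -5.97755706e+01,  1.61398150e+00, -2.81950361e+01,
        1.28613354e-02,  5.09495119e-03, -9.36057205e-06]), 'tcp_pos': array([ 0.14901759, -0.657843  ,  0.24744247]), 'orientation': array([ 2.10394208,  0.23709195, -2.10460532]), 'contact_force': array([-0.176511  , -0.64594818, -0.09995472]), 'moment': array([ 0.02629456,  0.033016  , -0.01278572]), 'grip_width': 0.08540058246934187}
```

View pics/scene0.png

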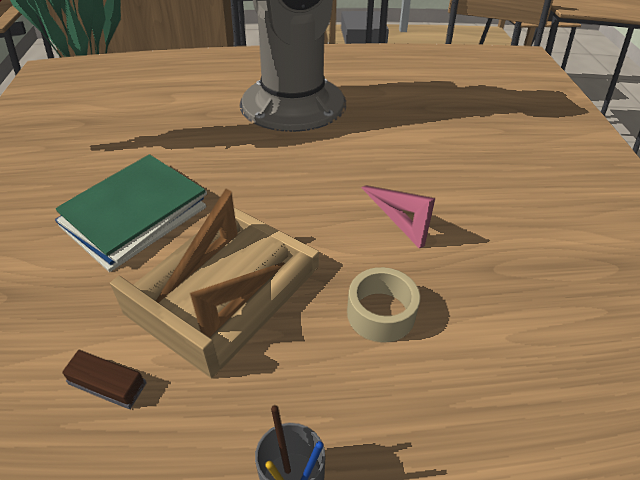

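View pics/top0.png

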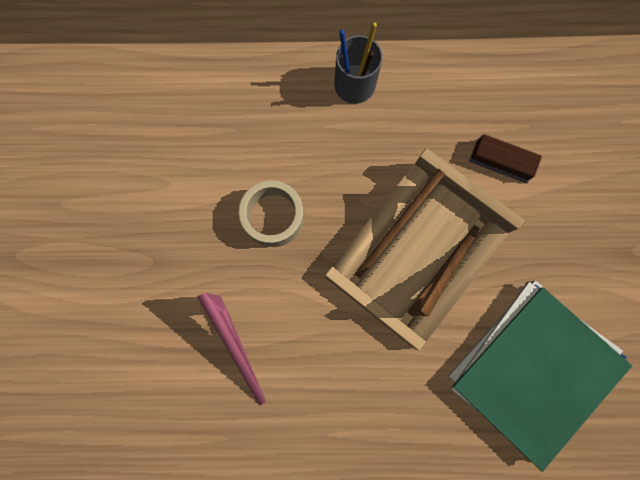

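The scene view shows a rack whose near-left board (115,285)-(215,370) looks like the tall one. The left square has its corner at (230,200), at the far end, and the right square has its corner near (205,310). The top view shows the same rack with the tall board at upper right, and the pink look-alike is at (235,350). I'll enlarge both to confirm.

```bash
python3 - <<'E'
import cv2, numpy as np
a=cv2.imread('pics/top0.png')[140:360,315:535]; b=cv2.imread('pics/scene0.png')[180:385,100:330]
cv2.imwrite('pics/t1.png',cv2.resize(a,(792,600),interpolation=2) if 0 else cv2.resize(a,None,fx=2.7,fy=2.7,interpolation=2))
cv2.imwrite('pics/s1.png',cv2.resize(b,None,fx=2.9,fy=2.9,interpolation=2))
E
```

```text
(no output)
```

View pics/t1.png

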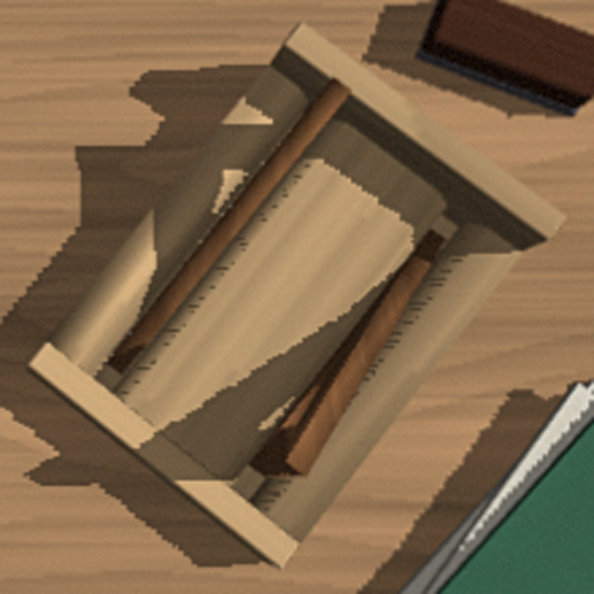

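View pics/s1.png

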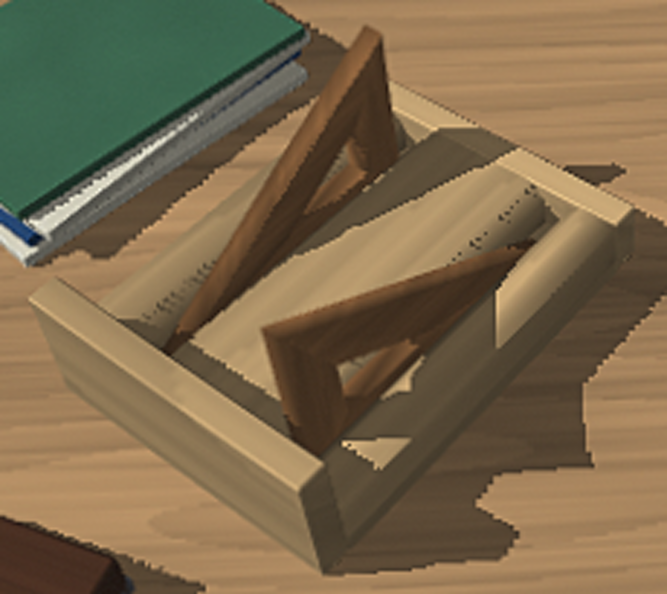

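Confirmed. The tall board is at the upper-right end in the top view (lower-left in the scene view). The wrong square is the right one in the top view, with its apex at about crop pixel (290,470), by the low lip. Next I fit the rack pose and that square's position along its groove.

```bash
cat > fit.py <<'E'
from h import *
from scipy.optimize import least_squares
ft=r.grab_frame('top'); fs=r.grab_frame('scene')
T=lambda u,v:(u/2.7+315,v/2.7+140)
S=lambda u,v:(u/2.9+100,v/2.9+180)
# rack coords
top=[((.09,-.123,.072),T(303,24)),((-.09,-.123,.072),T(565,215)),((-.09,-.105,.072),T(548,240)),((.09,-.105,.072),T(287,47)),
((.09,.105,.036),T(50,342)),((.09,.123,.036),T(30,365)),((-.09,.123,.036),T(283,568)),((-.09,.105,.036),T(298,543))]
sc=[((-.09,-.123,.072),S(32,297)),((-.09,-.105,.072),S(53,280)),((.09,-.105,.072),S(325,463)),((.09,-.123,.072),S(303,492)),((.09,-.123,0),S(325,572)),((.09,.123,.036),S(635,207))]
def W(p,P):
    c,s=np.cos(p[2]),np.sin(p[2]); P=np.atleast_2d(P)
    return np.c_[p[0]+c*P[:,0]-s*P[:,1],p[1]+s*P[:,0]+c*P[:,1],P[:,2]]
def res(p):
    return np.r_[(proj(ft,W(p,[a for a,_ in top]))-[b for _,b in top]).ravel(),(proj(fs,W(p,[a for a,_ in sc]))-[b for _,b in sc]).ravel()]
s=least_squares(res,[.5,-.1,1.0],loss='soft_l1'); p=s.x
print(p.round(4),res(p).round(1).reshape(-1,2).tolist())
np.save('rack.npy',p)
def R_(q): # world->rack
    c,s_=np.cos(p[2]),np.sin(p[2]); d=q-[p[0],p[1],0]; return np.c_[c*d[:,0]+s_*d[:,1],-s_*d[:,0]+c*d[:,1],q[:,2]].round(4)
print('top apex',R_(atz(ft,[T(305,472),T(252,465),T(285,430)],.114)),R_(atz(ft,[T(437,237)],.012)))
print('scene apex',R_(atz(fs,[S(365,27),S(383,36)],.114)))
for yc in (.075,.09,.105): print(yc,[( (proj(ft,W(p,[x,yc,.114]))-[315,140])*2.7).round().tolist() for x in(-.044,-.056)],[((proj(fs,W(p,[x,yc,.114]))-[100,180])*2.9).round().tolist() for x in(-.044,-.056)])
print('grip world', W(p,[-.05,.045,.07]))
E
python3 fit.py
```

```text
[ 0.5478 -0.1256  0.8844] [[0.1, -1.7], [2.4, 0.4], [1.5, 0.5], [-1.1, -1.4], [-0.8, -0.5], [-0.7, 0.1], [0.1, 1.1], [1.8, 0.7], [-1.8, 0.5], [1.0, -1.7], [1.7, 0.0], [-0.8, 0.0], [0.3, 2.3], [0.7, -0.4]]
top apex [[-0.0531  0.0841  0.114 ]
 [-0.0308  0.0978  0.114 ]
 [-0.0331  0.0738  0.114 ]] [[-0.0498 -0.0908  0.012 ]]
scene apex [[-0.0548  0.0841  0.114 ]
 [-0.0423  0.0841  0.114 ]]
0.075 [[[301.0, 446.0]], [[321.0, 461.0]]] [[[369.0, 44.0]], [[351.0, 35.0]]]
0.09 [[[283.0, 470.0]], [[303.0, 485.0]]] [[[388.0, 29.0]], [[371.0, 20.0]]]
0.105 [[[265.0, 494.0]], [[284.0, 509.0]]] [[[408.0, 14.0]], [[390.0, 5.0]]]
grip world [[ 0.48129029 -0.13578147  0.07      ]]
```

```bash
cat > go.py <<'E'
import sys
from h import *
# usage: go.py rackx racky z yawsign : tool y = yawsign*rack x
p=np.load('rack.npy'); o=r.get_obs()
def target(rx,ry,z,sg):
    c,s=np.cos(p[2]),np.sin(p[2]); X=np.array([0,0,-1.]); Y=sg*np.array([c,s,0]); 
    return np.array([p[0]+c*rx-s*ry,p[1]+s*rx+c*ry,z]),np.c_[X,Y,np.cross(X,Y)]
if __name__=='__main__':
    a=list(map(float,sys.argv[1:5])); t,Rt=target(*a)
    M=R.from_rotvec(o['orientation']).as_matrix()
    rot=R.from_matrix(M.T@Rt).as_rotvec()
    print('clock',o['clock'],'tcp',o['tcp_pos'].round(4),'joints',o['joints'].round(3),'F',o['contact_force'].round(1),'w',o['grip_width'])
    print('yaw of tool y',np.arctan2(M[1,1],M[0,1]).round(3),'target',t.round(4))
    print('tool shift m',(M.T@(t-o['tcp_pos'])).round(4),'in target axes',(Rt.T@(t-o['tcp_pos'])).round(4),'turn rad',rot.round(4),'units',(rot/.12).round(2))
E
python3 go.py -.05 .04 .2 1; python3 go.py -.05 .04 .2 -1
```

```text
clock 0.2 tcp [ 0.1491 -0.658   0.2477] joints [ 1.24   0.478  0.022  1.556 -0.012  1.109 -0.083] F [0.5 0.3 0.3] w 0.08541612725570802
yaw of tool y -1.348 target [ 0.4852 -0.139   0.2   ]
tool shift m [ 0.0481 -0.4319 -0.4425] in target axes [ 0.0477  0.6145 -0.069 ] turn rad [-2.2324e+00 -1.2000e-03  7.0000e-04] units [-1.86e+01 -1.00e-02  1.00e-02]
clock 0.2 tcp [ 0.1491 -0.658   0.2477] joints [ 1.24   0.478  0.022  1.556 -0.012  1.109 -0.083] F [0.5 0.3 0.3] w 0.08541612725570802
yaw of tool y -1.348 target [ 0.4852 -0.139   0.2   ]
tool shift m [ 0.0481 -0.4319 -0.4425] in target axes [ 0.0477 -0.6145  0.069 ] turn rad [9.092e-01 6.000e-04 1.000e-03] units [7.58 0.   0.01]
```

apply_moves(
  increments="50 0 -.027 -.0277 0 0 0;50 0 -.027 -.0277 0 0 0;50 0 -.027 -.0277 0 0 0;50 0 -.027 -.0277 0 0 0;50 0 -.027 -.0277 0 0 0;50 0 -.027 -.0277 0 0 0;50 0 -.027 -.0277 0 0 0;50 0 -.027 -.0277 0 0 0",
  squeeze=50,
)

```text
clock: 1.0
tcp_pos: [0.3181, -0.3972, 0.2483]
orientation: [2.104, 0.235, -2.104]
contact_force: [0.5, 0.5, 0.1]
grip_width: 0.05
```

apply_moves(
  increments="50 0 -.027 -.0277 0 0 0;50 0 -.027 -.0277 0 0 0;50 0 -.027 -.0277 0 0 0;50 0 -.027 -.0277 0 0 0;50 0 -.027 -.0277 0 0 0;50 0 -.027 -.0277 0 0 0;50 0 -.027 -.0277 0 0 0;50 0 -.027 -.0277 0 0 0",
)

```text
clock: 1.8
tcp_pos: [0.4865, -0.1378, 0.2484]
orientation: [2.104, 0.235, -2.104]
contact_force: [0.7, -0.7, 0.5]
grip_width: 0.0501
```

apply_moves(
  increments="50 0 0 0 .95 0 0;50 0 0 0 .95 0 0;50 0 0 0 .95 0 0;50 0 0 0 .95 0 0;50 0 0 0 .95 0 0;50 0 0 0 .95 0 0;50 0 0 0 .95 0 0;50 0 0 0 .93 0 0",
)

```text
clock: 2.6
tcp_pos: [0.4858, -0.1391, 0.2482]
orientation: [-1.821, 0.656, 1.821]
contact_force: [0.0, -0.5, 0.1]
grip_width: 0.0503
```

```bash
python3 go.py -.05 .04 .15 -1; python3 - <<'E'
from h import *
a=r.grab_frame('scene')['color'][60:385,60:400]; b=r.grab_frame('top')['color'][100:360,270:535]
cv2.imwrite('pics/m1.png',np.hstack([cv2.resize(a,(400,400)),cv2.resize(b,(400,400))]))
E
```

```text
clock 2.6 tcp [ 0.4858 -0.1391  0.2482] joints [ 0.335  0.209 -0.206  1.943  0.051  0.995 -2.156] F [ 0.  -0.5  0.1] w 0.0502756395703888
yaw of tool y -2.262 target [ 0.4852 -0.139   0.15  ]
tool shift m [0.0982 0.0003 0.0006] in target axes [0.0982 0.0003 0.0006] turn rad [-0.0051  0.0001 -0.0001] units [-0.04  0.   -0.  ]
```

View pics/m1.png

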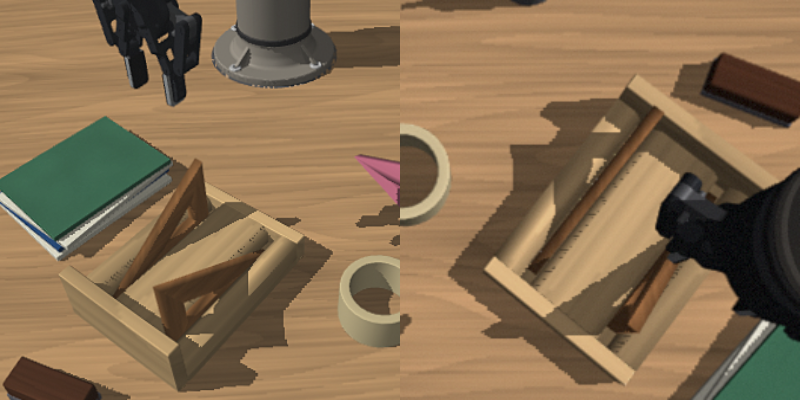

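The gripper now hangs above the wrong square (left panel: fingers at about (155,80); right panel: fingers over the square's middle). I'll descend to just around the bar and check.

apply_moves(
  increments="50 .018 0 0 0 0 0;50 .018 0 0 0 0 0;50 .018 0 0 0 0 0;50 .018 0 0 0 0 0;50 .018 0 0 0 0 0;50 .018 0 0 0 0 0;50 .018 0 0 0 0 0;50 .012 0 0 0 0 0",
)

```text
clock: 3.5
tcp_pos: [0.4855, -0.139, 0.1091]
orientation: [-1.825, 0.65, 1.827]
contact_force: [0.1, -0.4, 0.5]
grip_width: 0.0501
```

```bash
python3 go.py -.05 .04 .07 -1; python3 - <<'E'
from h import *
a=r.grab_frame('scene')['color'][150:350,140:340]; b=r.grab_frame('top')['color'][180:360,355:535]
cv2.imwrite('pics/m2.png',np.hstack([cv2.resize(a,(400,400)),cv2.resize(b,(400,400))]))
E
```

```text
clock 3.5 tcp [ 0.4855 -0.139   0.1091] joints [ 0.312  0.398 -0.19   2.065  0.115  0.689 -2.207] F [ 0.1 -0.4  0.5] w 0.05006050790760876
yaw of tool y -2.255 target [ 0.4852 -0.139   0.07  ]
tool shift m [0.0391 0.0001 0.0002] in target axes [0.0391 0.0002 0.0003] turn rad [ 0.0024  0.0011 -0.0005] units [ 0.02  0.01 -0.  ]
```

View pics/m2.png

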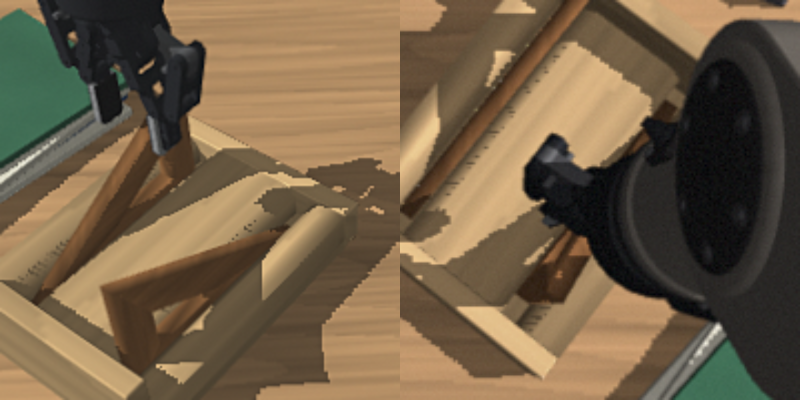

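The fingers straddle the bar (left panel: pads at (105,105) and (170,145), with the bar between them). I'll go down and grip.

apply_moves(
  increments="50 .01 0 0 0 0 0;50 .01 0 0 0 0 0;50 .01 0 0 0 0 0;50 .009 0 0 0 0 0;50 0 0 0 0 0 0;0 0 0 0 0 0 0;0 0 0 0 0 0 0;0 0 0 0 0 0 0",
  squeeze=50,
)

```text
clock: 4.4
tcp_pos: [0.4864, -0.1391, 0.0717]
orientation: [-1.825, 0.652, 1.823]
contact_force: [-0.3, -0.3, -1.3]
grip_width: 0.0111
```

apply_moves(
  increments="0 0 0 0 0 0 0;0 0 0 0 0 0 0;0 0 0 0 0 0 0;0 -.005 0 0 0 0 0;0 -.01 0 0 0 0 0;0 -.01 0 0 0 0 0;0 -.015 0 0 0 0 0;0 -.02 0 0 0 0 0",
)

```text
clock: 5.2
tcp_pos: [0.4854, -0.139, 0.1321]
orientation: [-1.823, 0.652, 1.825]
contact_force: [-1.1, 0.3, -1.5]
grip_width: 0.0113
```

apply_moves(
  increments="0 -.03 0 0 0 0 0;0 -.03 0 0 0 0 0;0 -.03 0 0 0 0 0;0 0 0 0 -.8 0 0;0 0 0 0 -1 0 0;0 0 0 0 -1 0 0;0 0 0 0 -1 0 0;0 0 0 0 -1 0 0",
)

```text
clock: 6.0
tcp_pos: [0.4858, -0.1391, 0.2222]
orientation: [-2.168, 0.115, 2.167]
contact_force: [-0.9, 1.0, -0.7]
grip_width: 0.0113
```

apply_moves(
  increments="0 0 0 0 -1 0 0;0 0 0 0 -1 0 0;0 0 0 0 -1 0 0;0 0 0 0 -1 0 0;0 0 0 0 -1 0 0;0 0 0 0 -1 0 0;0 0 0 0 -1 0 0;0 0 0 0 -1 0 0",
)

```text
clock: 6.8
tcp_pos: [0.4857, -0.1392, 0.2221]
orientation: [1.715, 0.779, -1.714]
contact_force: [-0.3, 0.1, -1.5]
grip_width: 0.0111
```

apply_moves(
  increments="0 0 0 0 -1 0 0;0 0 0 0 -1 0 0;0 0 0 0 -1 0 0;0 0 0 0 -1 0 0;0 0 0 0 -1 0 0;0 0 0 0 -1 0 0;0 0 0 0 -1 0 0;0 0 0 0 -1 0 0",
)

```text
clock: 7.6
tcp_pos: [0.4858, -0.1392, 0.2221]
orientation: [1.028, 1.314, -1.028]
contact_force: [-0.3, 0.8, -0.6]
grip_width: 0.0112
```

apply_moves(
  increments="0 0 0 0 -1 0 0;0 0 0 0 -1 0 0;0 0 0 0 -1 0 0;0 0 0 0 -1 0 0;0 0 0 0 -1 0 0;0 0 0 0 -.38 0 0;0 0 0 0 0 0 0;0 0 0 0 0 0 0",
)

```text
clock: 8.4
tcp_pos: [0.4859, -0.1392, 0.2218]
orientation: [0.538, 1.502, -0.539]
contact_force: [0.5, -0.2, -1.4]
grip_width: 0.0115
```

```bash
python3 go.py -.05 -.045 .22 1; python3 - <<'E'
from h import *
a=r.grab_frame('scene')['color'][80:380,80:380]; b=r.grab_frame('top')['color'][80:380,320:620]
cv2.imwrite('pics/m3.png',np.hstack([cv2.resize(a,(400,400)),cv2.resize(b,(400,400))]))
E
```

```text
clock 8.4 tcp [ 0.4859 -0.1392  0.2218] joints [ 0.769  0.31  -0.727  1.945  0.248  0.976  0.808] F [ 0.5 -0.2 -1.4] w 0.011478324004518288
yaw of tool y 0.882 target [ 0.5509 -0.1928  0.22  ]
tool shift m [ 0.0018 -0.0001  0.0843] in target axes [ 0.0018 -0.0002  0.0843] turn rad [-0.002   0.0006  0.0003] units [-0.02  0.    0.  ]
```

View pics/m3.png

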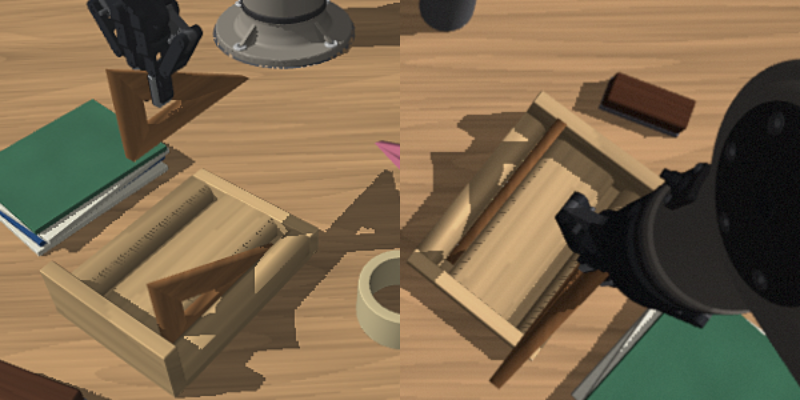

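The square is held and flipped, parallel to the groove: left panel shows the square corner bottom at (133,160), the apex at (107,70) and the thin tip at (248,77). I'll check for tilt and offset against the predicted pixels.

```bash
python3 - <<'E'
from h import *
p=np.load('rack.npy'); c,s=np.cos(p[2]),np.sin(p[2])
f=r.grab_frame('scene');t=r.grab_frame('top')
W=lambda x,y,z:np.array([p[0]+c*x-s*y,p[1]+s*x+c*y,z])
for n,P in dict(corner=(-.05,-.005,.16),apex=(-.05,-.005,.264),tip=(-.05,.175,.16)).items():
    print(n,((proj(f,W(*P))-[80,80])*4/3).round(1),((proj(t,W(*P))-[320,80])*4/3).round(1))
o,d=ray(f,[(133*.75+80,160*.75+80),(107*.75+80,70*.75+80),(248*.75+80,77*.75+80)])
# intersect with plane rack x=-.05
n=np.array([c,s,0]);q0=W(-.05,0,0); q=o+d*(((q0-o)@n)/(d@n))[:,None]
print(np.c_[(q-q0)@np.array([-s,c,0]),q[:,2]].round(4))
E
```

```text
corner [[132.5 158.1]] [[209.7 236.7]]
apex [[112.6  69.6]] [[256.2 219.6]]
tip [[246.9  75.4]] [[ 93.4 389.5]]
[[-0.0049  0.1575]
 [-0.0109  0.2668]
 [ 0.1767  0.1569]]
```

Level to within about 1 mm. I'll shift it toward the tall board and then lower it.

apply_moves(
  increments="0 0 0 .02 0 0 0;0 0 0 .03 0 0 0;0 0 0 .025 0 0 0;0 0 0 .01 0 0 0;0 .02 0 0 0 0 0;0 .03 0 0 0 0 0;0 .03 0 0 0 0 0;0 .02 0 0 0 0 0",
)

```text
clock: 9.4
tcp_pos: [0.5503, -0.1924, 0.1193]
orientation: [0.538, 1.506, -0.538]
contact_force: [-0.6, -0.6, -0.4]
grip_width: 0.0119
```

```bash
python3 go.py -.05 -.045 .1 1; python3 - <<'E'
from h import *
a=r.grab_frame('scene')['color'][140:380,90:330]; b=r.grab_frame('top')['color'][130:360,320:550]
cv2.imwrite('pics/m4.png',np.hstack([cv2.resize(a,(400,400)),cv2.resize(b,(400,400))]))
E
```

```text
clock 9.4 tcp [ 0.5503 -0.1924  0.1193] joints [ 0.699  0.558 -0.62   1.855  0.416  0.864  0.759] F [-0.6 -0.6 -0.4] w 0.01186045542350254
yaw of tool y 0.884 target [ 0.5509 -0.1928  0.1   ]
tool shift m [0.0193 0.0001 0.0008] in target axes [0.0193 0.     0.0008] turn rad [-0.0003 -0.0026  0.001 ] units [-0.   -0.02  0.01]
```

View pics/m4.png

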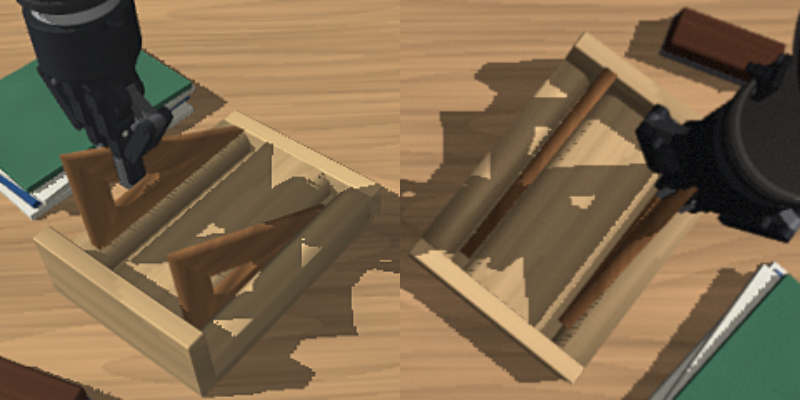

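The square now sits over its groove, between both end boards (left panel: corner bottom at (100,248), tip at (240,128)). I'll lower it slowly.

apply_moves(
  increments="0 .01 0 0 0 0 0;0 .01 0 0 0 0 0;0 .006 0 0 0 0 0;0 .005 0 0 0 0 0;0 .005 0 0 0 0 0;0 .005 0 0 0 0 0;0 .003 0 0 0 0 0;0 0 0 0 0 0 0",
)

```text
clock: 10.3
tcp_pos: [0.5514, -0.1929, 0.0769]
orientation: [0.538, 1.504, -0.538]
contact_force: [-0.1, 0.3, -0.8]
grip_width: 0.0113
```

apply_moves(
  increments="0 .002 0 0 0 0 0;0 .002 0 0 0 0 0;0 .001 0 0 0 0 0;0 0 0 0 0 0 0;0 0 0 0 0 0 0;14 0 0 0 0 0 0;20 0 0 0 0 0 0;26 0 0 0 0 0 0",
)

```text
clock: 11.1
tcp_pos: [0.5518, -0.193, 0.0725]
orientation: [0.537, 1.503, -0.537]
contact_force: [-0.5, -0.1, 0.1]
grip_width: 0.0256
```

apply_moves(
  increments="34 0 0 0 0 0 0;40 0 0 0 0 0 0;40 0 0 0 0 0 0;40 -.01 0 0 0 0 0;40 -.02 0 0 0 0 0;40 -.03 0 0 0 0 0;40 -.03 0 0 0 0 0;40 -.03 0 0 0 0 0",
)

```text
clock: 11.9
tcp_pos: [0.5516, -0.1928, 0.1942]
orientation: [0.537, 1.503, -0.537]
contact_force: [1.4, -0.2, -0.1]
grip_width: 0.0399
```

apply_moves(
  increments="40 -.04 0 0 0 0 0;40 -.02 0 -.02 0 0 0;40 0 0 -.04 0 0 0;40 0 0 -.04 0 0 0;40 0 -.03 -.03 0 0 0;40 0 -.03 -.03 0 0 0;40 0 -.04 0 0 0 0;40 0 -.02 0 0 0 0",
)

```text
clock: 12.7
tcp_pos: [0.3492, -0.1857, 0.2529]
orientation: [0.537, 1.503, -0.541]
contact_force: [0.0, 0.4, -0.2]
grip_width: 0.0402
```

```bash
python3 - <<'E'
from h import *
p=np.load('rack.npy'); c,s=np.cos(p[2]),np.sin(p[2])
W=lambda x,y,z:np.array([p[0]+c*x-s*y,p[1]+s*x+c*y,z])
F=r.grab_frame('scene');G=r.grab_frame('top')
for n,f,o in(('s',F,[90,140]),('t',G,[315,140])):
    print(n,[((proj(f,W(-.05,*q))-o)*400/220).round().tolist() for q in((-.09,.114),(-.09,.01),(.09,.01))])
cv2.imwrite('pics/m5.png',np.hstack([cv2.resize(F['color'][140:360,90:310],(400,400)),cv2.resize(G['color'][140:360,315:535],(400,400))]))
E
```

```text
s [[[89.0, 219.0]], [[121.0, 307.0]], [[269.0, 178.0]]]
t [[[340.0, 135.0]], [[293.0, 161.0]], [[170.0, 321.0]]]
```

View pics/m5.png

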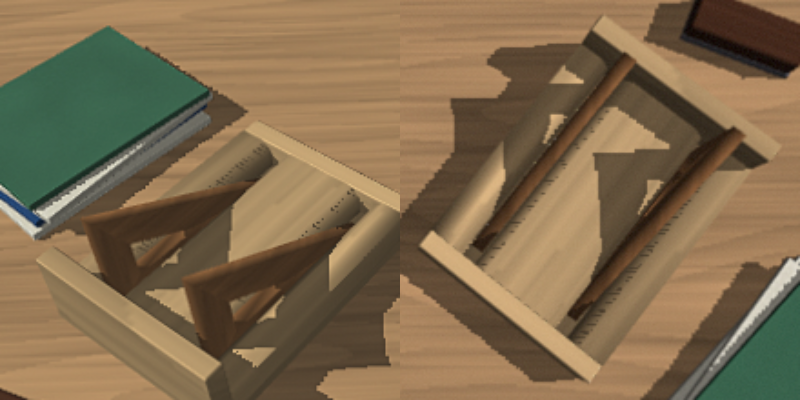

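Both squares now stand the same way, square corners at the tall board. Left panel: apex at (87,220), predicted (89,219). Right panel: apex at (340,132) less the panel offset, predicted (340,135). The gripper is clear, so I'll hand in.

```bash
python3 - <<'E'
from h import *
o=r.get_obs(); print(o['clock'],o['contact_force'].round(1),abs(o['qvel']).max())
print(r.hand_in())
E
```

```text
12.8 [ 0.4  0.3 -0.8] 0.05779370227603449
the job is handed in; nothing more can be done
None
```

I turned the wrong set square round and handed the job in at 12.8 s; no verdict was reported. It was the one at rack x = -50 mm, with its square corner at the low lip. I gripped it by the sloping bar, lifted it about 150 mm and turned it half round about the vertical. I then shifted it 85 mm toward the tall board, lowered it into its own groove, let go and backed off. I did not touch the other square or the pink look-alike.

**Last checks:**
- **Position:** In the final scene and top pictures both squares stand upright, with square corners at the tall board. The moved square's top corner lies within about 3 pixels (enlarged crop) of where a fully seated square should appear. Its thin point agrees only to about 10 pixels and is partly hidden by the rails.
- **Fully down:** The tool ended at 72.5 mm when I let go, against 71.7 mm when I gripped the square in its groove. I saw no contact force on the way down.
- **Clear of everything:** The gripper was away from the rack, with only noise on the force reading. The arm was still settling slightly when I handed in, at 0.06 rad/s.

No check failed.

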